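Load a glass plate into the imager and hold the dark slide open

TASK

Lift the glass plate with the orange clip straight up out of the drying rack, lower it gently (do not let it drop) all the way into the slot on top of the grey imager, and let go of it. Only then pull the imager's spring-return dark slide out by its yellow grip until its yellow pointer stands over the red marker, and finish while still holding it there, because it springs shut when let go. Leave the other two plates, the red marker and the timer where they are.

Things in the scene. Friction and masses are not known exactly. Their poses are not given: they have to be found in the camera images.
- rack: white drying rack, fixed, block 76 (x) x 150 (y) x 40 mm on a grey foot 92 x 160 mm; origin: centre of its underside. Three upright slots, open at the top, at y = -52, 0 and +52 mm of its frame, each 59 mm long along x and 6 mm wide, 32 mm deep (floor 8 mm above the worktop). The plates in it have the rack's yaw, within their play
- plate_orange: glass plate 56 x 4 x 70 mm with a bright orange grip clip (44 x 12 x 22 mm) on its upper edge; 90 mm tall in all, about 60 g. Origin: centre of its lower edge. x: along its width, y: through its thickness, z: up; the clip reaches from 68 to 90 mm above the origin and is what to pinch. Stands in one of the rack's slots (which one varies); the plate to load
- plate_blue: glass plate 56 x 4 x 70 mm with a blue grip clip (44 x 12 x 22 mm) on its upper edge; 90 mm tall in all, about 60 g. Origin: centre of its lower edge. x: along its width, y: through its thickness, z: up; the clip reaches from 68 to 90 mm above the origin and is what to pinch. Stands in one of the rack's slots (which one varies); leave it
- plate_white: glass plate 56 x 4 x 70 mm with a white grip clip (44 x 12 x 22 mm) on its upper edge; 90 mm tall in all, about 60 g. Origin: centre of its lower edge. x: along its width, y: through its thickness, z: up; the clip reaches from 68 to 90 mm above the origin and is what to pinch. Stands in one of the rack's slots (which one varies); leave it
- imager: plate imager, fixed: grey housing 90 (x) x 50 (y) x 65 mm on a black foot 104 x 66 mm; a black lens barrel, 38 mm diameter, on its -y side reaching to y = -61 mm; a guide rail, 16 mm high, runs from its front to x = -173 mm. Origin: centre of the housing's underside, on the worktop
- slot (a point): centre of the mouth of the only slot in the housing's top, 65 mm above the worktop, above the imager's origin. 61 mm long along the imager's x, 8 mm wide, 53 mm deep, upright, 3 mm chamfer. A seated plate has its origin 12 mm above the imager's origin and its width along x, either way round; its clip stands 15 mm clear of the housing
- slide (a joint): dark slide on the guide rail, in m: 0 = shut (where its spring keeps it), up to 0.06 = pulled out along the imager's -x. The spring pulls back with about 4.5 N at 0 and 9 N at 0.05; let go, it shuts
- slide_grip (a point): centre of the slide's yellow grip, an upright block 18 x 18 x 44 mm on a thin stem, so from 72 to 116 mm above the worktop; at joint 0 it stands at x = -83 mm, y = 0 of the imager (38 mm before the housing). It moves with the slide
- pointer (a point): middle of the slide's thin yellow pointer over the scale, at the x of the grip's centre and y = +33 mm of the imager's frame, 27 mm above the worktop. It moves with the slide
- marker_top (a point): top of the red marker on the white scale beside the rail, 10 mm wide along the imager's x, at y = +33 mm of the imager, 22 mm above the worktop; axes as the imager's. It stands 22 to 46 mm further out (imager's -x) than the pointer of the shut slide: pull by the distance from pointer to marker along -x
- timer: white bench timer, loose, 26 x 62 x 62 mm, near the middle of the worktop; origin: centre of its underside

How it is judged (in metres and radians):
On the way, in this order (a step that is already met when the one before it is completed fails the run):
1. the orange-clip plate is drawn up out of the rack, held in the fingers (z of plate_orange in the frame of rack above 0.045 m and contact force between the fingers and plate_orange above 0.5 N), for 0.1 s.
2. it stands fully down in the imager's slot, let go, the dark slide still shut (x of plate_orange in the frame of imager between -0.006 and 0.006 m and y of plate_orange in the frame of imager between -0.005 and 0.005 m and z of plate_orange in the frame of imager below 0.017 m and angle between plate_orange's own z axis and vertical below 0.12 rad and angle between the x axis of plate_orange and the x axis of imager, either way round below 0.15 rad and contact force between the fingers and plate_orange below 0.1 N and value of joint slide below 0.006 m), for 0.2 s.
At the end, for the whole second after the job is handed in: Orange-clip plate fully down in the imager slot (within 5 mm of its floor, upright), not touched; fingers hold the dark slide (over 2 N) at rest, pointer within 5 mm of the red marker's centre; the other two plates still stand in the rack (x of plate_orange in the frame of imager between -0.006 and 0.006 m and y of plate_orange in the frame of imager between -0.005 and 0.005 m and z of plate_orange in the frame of imager below 0.017 m and angle between plate_orange's own z axis and vertical below 0.12 rad and angle between the x axis of plate_orange and the x axis of imager, either way round below 0.15 rad and x of pointer in the frame of marker_top between -0.005 and 0.005 m and velocity of joint slide between -0.01 and 0.01 m/s and contact force between the fingers and slide above 2 N and contact force between the fingers and plate_orange below 0.1 N and not (distance of plate_blue from where it was at the start of the episode above 0.02 m or angle between plate_blue's own z axis and vertical above 0.25 rad) and not (distance of plate_white from where it was at the start of the episode above 0.02 m or angle between plate_white's own z axis and vertical above 0.25 rad)); the arm keeps its last pose, push and grip.
It fails at once if the dark slide is pulled open (over 10 mm) while the plate is not fully in the imager (value of joint slide above 0.01 m and not (horizontal distance between plate_orange and imager below 0.012 m and z of plate_orange in the frame of imager below 0.02 m)).
It fails at once if the plate is dropped (over 0.6 m/s out of the fingers) (linear speed of plate_orange above 0.6 m/s and contact force between the fingers and plate_orange below 0.1 N).
It fails at once if the blue- or white-clip plate is moved over 20 mm or tipped ((distance of plate_blue from where it was at the start of the episode above 0.02 m or angle between plate_blue's own z axis and vertical above 0.25 rad) or (distance of plate_white from where it was at the start of the episode above 0.02 m or angle between plate_white's own z axis and vertical above 0.25 rad)).
It fails at once if the red marker is shifted over 4 mm (distance of marker_top from where it was at the start of the episode above 0.004 m).
It fails at once if the timer is moved over 30 mm or tipped (distance of timer from where it was at the start of the episode above 0.03 m or angle between timer's own z axis and vertical above 0.4 rad).
It also fails if it takes over 64 s, if anything falls off the work surface, if the arm or the gripper's body presses on something with over 40 N, if the wrist force passes 120 N, or if a joint passes its speed limit or range.

ROBOT

A 6-joint arm with a two-finger parallel gripper is mounted at the origin on a cart in front of the work surface, level with it; the furniture and walls round the work are solid. World frame = base frame: x ahead of the robot, y to its left, z up, the work surface at z = 0. Lengths are in mm, angles in rad, forces in N, time in s.
With the tool pointing down it reaches from about 275 to 875 mm from the base axis. Payload 12.5 kg.
Tool frame: the origin (TCP) lies between the finger pads; the fingertips stand 11 mm ahead of it and the grasp point (between the pads) lies 8 mm behind it (ctrl.nose_length is the distance from the TCP to the fingertips, in mm); z points along the fingers, y is the line along which they close (so a half turn about z gives the same grasp; the last joint's range is limited). The gripper opens to 85 mm and grips with 20 to 120 N. Pads are 22 mm wide; open, the fingers measure 114 mm over their backs; the gripper's body (76 mm by 85 mm) begins 54 mm behind the grasp point. The pads swing forward as they close: fully open they stand 13 mm farther back than shut.
Start: joints at [-1.388, 0.351, 1.652, -0, 1.139, -0.085], TCP at [145.556, -530.375, 242.29] pointing down, gripper open.
Joint ranges: [-2.75, 2.75], [-0.79, 2.1], [0.01, 2.65], [-1.57, 4.71], [0.07, 3.14], [-2.87, 2.87]. Speed limits (rad/s): [2.22, 2.22, 2.79, 3.14, 3.14, 3.14].

INTERFACE

Orientations are given as a rotation vector (axis times angle).
In Python, from workcell import sensors, viewer, ticket, ctrl gives the robot as it stands.
- The arm moves only by the tool jog_arm, never from a script. Its argument "series" is a list that holds one entry, the list of rows, each a list of 7 numbers: the turn, a rotation vector about the tool's x, y, z in rad, then the shift along the tool's x, y, z in m, then the closure in counts, from 0 (fully open) to 255 (shut). A call has 1 to 8 rows; each row is the pose to reach, as a shift and turn from the pose commanded when the call began, along the tool's axes at that moment; what a row does not reach only later rows make up. A row lasts 1/12 s, in which the tool goes at most 41.7 mm and 7.16 degrees, less where a joint would pass 70% of its speed; a pose out of reach is approached as far as the arm can. A call with a gripper value outside its range is refused whole. The fingers move at their own pace and stop on an object; "grip_force" is the grip in N (left out, the last holds). Time passes only in rows, so rows that repeat a pose let the fingers close. It gives the time, the measured TCP pose, the force, the opening and the grip force at its end, in the units of the state.
- sensors.read_state(): the state, without advancing time (a new reading comes with each control period).
- viewer.capture(name): name is "scene" or "top" or "wrist"; returns a dict with "pixels" (420x560x3 uint8, red, green, blue), "intrinsics" (3x3 intrinsics, pixels), "rvec" (rotation vector, rad) and "tvec" (3), from world to camera coordinates, as OpenCV has them. Camera axes: x right, y down, z forward; pixel columns grow to the right and rows downward; lengths in mm; the calibration is good to about 2 mm. The wrist camera is an equidistant fisheye: a pixel r from the principal point sees the ray r / f radians off the axis. A picture is of the moment at which its call begins. There is no depth.
- ticket.close_job(): hands the job in; it is judged then, once.
The state is a dict: "clock": time; "q": joint angles; "qvel": joint speeds; "tau": joint torques, N m; "tcp_pos": TCP position; "tool_rot": TCP orientation; "contact_force": force on the tool from outside, world axes, zero at the start; "ft_torque": the same for the moment, N m; "width": opening from 0.0 (shut) to 1.0 (fully open); "gripper_force": force on a finger pad.
Only numpy, scipy, OpenCV 4.12 (cv2) and the standard library are available. Lean on these libraries where they do the work, as an engineer would, in place of code of your own. Each camera call takes 0.05 s, during which the arm holds its last target. There are 200 camera calls.

## Working session

There is one attempt and no reset: what is moved stays moved. The work goes in short steps, Python scripts to look and compute and a tool call to move; the robot and the scene stay as the last step left them, time stands still between calls to the robot, and variables do not carry over. Pictures are saved under pics/ and viewed, at most 10 in all, crops included, and the job is handed in when it is done.

Besides the shell and the picture viewer there is one more tool, called by a JSON object that holds its "api" and its "payload", one argument or row to a line. jog_arm: Moves the arm, as the interface text tells. Its arguments: {"type":"object","properties":{"series":{"type":"array"},"grip_force":{"type":"number"}},"required":["series"]}

```bash
mkdir -p pics
cat > h.py <<'E'
import numpy as np,cv2
from scipy.spatial.transform import Rotation as R
from workcell import sensors,viewer,ticket,ctrl
def snap(n,f):
    c=viewer.capture(n); cv2.imwrite('pics/'+f,c['pixels'][:,:,::-1]); np.savez('pics/'+f[:-4],**c); return c
def ray(c,u,v):
    K=c['intrinsics'];Rm=cv2.Rodrigues(np.array(c['rvec'],float))[0]
    d=Rm.T@np.array([(u-K[0,2])/K[0,0],(v-K[1,2])/K[1,1],1]); o=-Rm.T@np.array(c['tvec']).ravel(); return o,d
def atz(c,u,v,z):
    o,d=ray(c,u,v); return o+d*(z-o[2])/d[2]
def proj(c,P):
    return cv2.projectPoints(np.array(P,float).reshape(-1,3),np.array(c['rvec'],float),np.array(c['tvec'],float),c['intrinsics'],None)[0].reshape(-1,2)
E
python3 - <<'E'
from h import *
for n in('scene','top'):
    c=snap(n,n+'1.png'); print(n,c['intrinsics'].tolist(),ray(c,280,210))
s=sensors.read_state();print(s)
E
```

```text
scene [[453.5417172571406, 0.0, 281.7678167736932], [0.0, 453.5417172571406, 203.17268612237135], [0.0, 0.0, 1.0]] (array([ -4.31739403, 492.99217076, 865.57129563]), array([ 0.49139709, -0.44772011, -0.7472064 ]))
top [[395.73561363408874, 0.0, 279.55240796825484], [0.0, 395.73561363408874, 198.21382115956996], [0.0, 0.0, 1.0]] (array([481.40668234,  18.99659246, 968.75583614]), array([ 0.00688855,  0.00360523, -1.00041384]))
{'clock': 0.1, 'q': array([-1.38762917e+00,  3.51201529e-01,  1.65237231e+00,  1.04737595e-05,
        1.13907760e+00, -8.46065911e-02]), 'qvel': array([ 4.74230908e-04,  8.49461106e-05, -2.15078923e-03, -1.44461519e-03,
        4.95310807e-04, -2.85469247e-04]), 'tau': array([ 1.50120661e-03, -5.06832218e+01, -2.91876912e+01,  1.07272484e-06,
        2.68040953e-03, -2.26642914e-05]), 'tcp_pos': array([ 145.49289613, -530.10964624,  241.79709853]), 'tool_rot': array([-3.11242949e+00, -4.19214442e-01,  6.69834743e-05]), 'contact_force': array([-0.13845093, -0.44949691,  0.15319926]), 'ft_torque': array([ 0.05023193,  0.02601742, -0.08257884]), 'gripper_force': 0.0, 'width': 0.999796454711613}
```

View pics/top1.png

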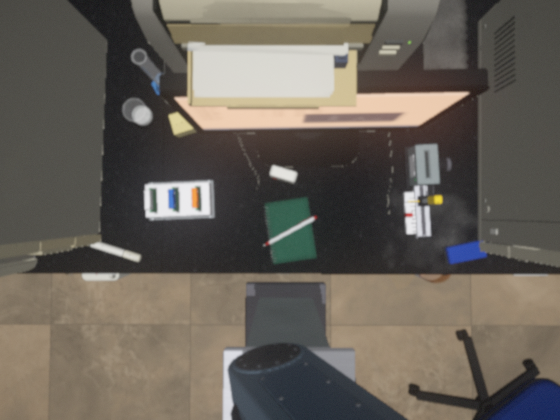

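View pics/scene1.png

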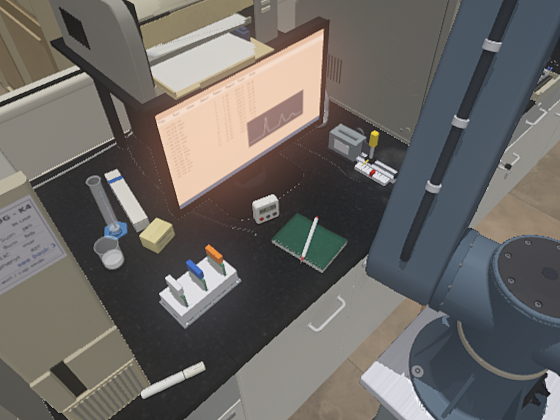

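Run:
```python
from h import *
t=cv2.imread('pics/top1.png')
a=cv2.resize(t[165:235,135:225],None,fx=6,fy=6,interpolation=cv2.INTER_CUBIC)
b=cv2.resize(t[135:245,395:460],None,fx=5.4,fy=5.4,interpolation=cv2.INTER_CUBIC)[:594]
o=np.zeros((600,800,3),np.uint8)
a=cv2.resize(a,(445,346));o[:346,:445]=a;o[:b.shape[0],449:449+351]=b[:,:351]
cv2.imwrite('pics/crop1.png',o);print(445/90,346/70,b.shape)
```

```text
4.944444444444445 4.942857142857143 (594, 351, 3)
```

View pics/crop1.png

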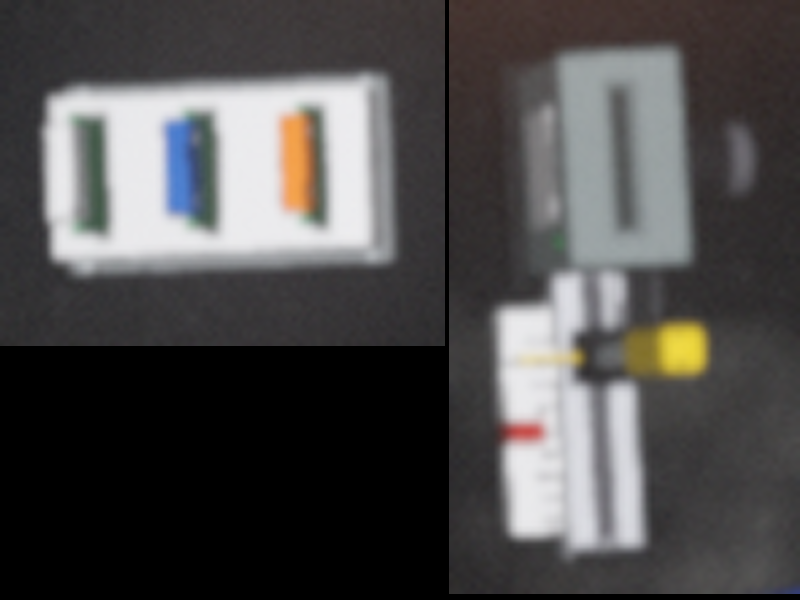

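Run:
```python
from h import *
c=dict(np.load('pics/top1.npz'))
def A(x,y,z): return atz(c,135+(x+.5)/4.944-.5,165+(y+.5)/4.943-.5,z)
def B(x,y,z): return atz(c,395+(x-449+.5)/5.4-.5,135+(y+.5)/5.4-.5,z)
f=lambda v:v.round(1)
print('rack top corners',[f(A(*p,40)) for p in((50,92),(366,77),(375,248),(55,263))])
print('clip top',[f(A(*p,90)) for p in((280,117),(304,116),(308,209),(284,211))])
for p,z in [((557,52),65),((680,47),65),((692,262),65),((572,268),65),((624,157),65),((616,85),65),((631,230),65),((683,349),116),((553,358),27),((522,433),22)]: print(p,f(B(*p,z)))
s=cv2.imread('pics/scene1.png')
a=cv2.resize(s[235:330,150:250],(500,475),interpolation=cv2.INTER_CUBIC)
b=cv2.resize(s[115:190,320:400],(560,525),interpolation=cv2.INTER_CUBIC)
a=a[:,:240+0] if 0 else cv2.resize(a,(300,285)); 
o=np.zeros((525,800,3),np.uint8);a2=cv2.resize(s[238:302,200:240],(238,381),interpolation=cv2.INTER_CUBIC)
o[:381,:238]=a2;o[:,240:]=b;cv2.imwrite('pics/crop2.png',o)
```

```text
rack top corners [array([550.4, 341.1,  40. ]), array([557.7, 190.5,  40. ]), array([476.4, 185.5,  40. ]), array([469. , 337.6,  40. ])]
clip top [array([535.5, 219.9,  90. ]), array([536. , 209.1,  90. ]), array([494.1, 206.9,  90. ]), array([493.2, 217.7,  90. ])]
(557, 52) [ 638.9 -286.2   65. ]
(680, 47) [ 641.  -338.3   65. ]
(692, 262) [ 549.6 -342.2   65. ]
(572, 268) [ 547.  -291.5   65. ]
(624, 157) [ 594.1 -314.    65. ]
(616, 85) [ 624.8 -311.    65. ]
(631, 230) [ 563.1 -316.6   65. ]
(683, 349) [ 511.  -317.8  116. ]
(553, 358) [ 510.  -295.7   27. ]
(522, 433) [ 477.  -283.4   22. ]
```

View pics/crop2.png

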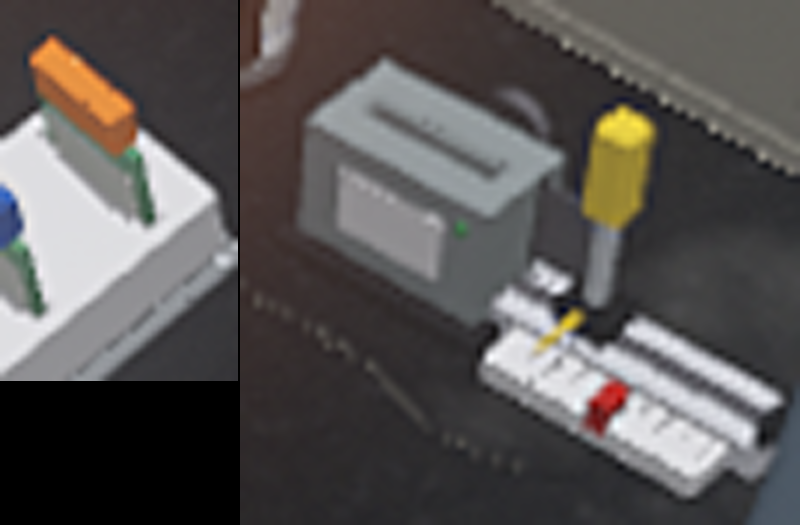

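```bash
cat >> h.py <<'E'
def down(yaw): # tool x at world yaw, z down
    return R.from_euler('z',yaw)*R.from_euler('x',np.pi)
def cur():
    s=sensors.read_state(); return np.array(s['tcp_pos']),R.from_rotvec(s['tool_rot']),s
def go(p,yaw,base=None):
    p0,r0,s=cur()
    if base is not None:p0=np.array(base[0]);r0=down(base[1])
    yaw=min((yaw,yaw+np.pi,yaw-np.pi),key=lambda a:(r0.inv()*down(a)).magnitude())
    print('turn',(r0.inv()*down(yaw)).as_rotvec().round(4),'shift m',(r0.inv().apply(np.array(p)-p0)/1000).round(4),'yaw',round(yaw,3))
E
python3 - <<'E'
from h import *
c=dict(np.load('pics/top1.npz'));d=dict(np.load('pics/scene1.npz'))
p,r,s=cur();print(r.as_matrix().round(3))
def tri(a,b):
    o1,d1=ray(c,*a);o2,d2=ray(d,*b);t=np.linalg.lstsq(np.c_[d1,-d2],o2-o1,rcond=None)[0]
    return ((o1+d1*t[0]+o2+d2*t[1])/2).round(0),np.linalg.norm(o1+d1*t[0]-o2-d2*t[1]).round(1)
print('mon',tri((415,128),(325,120)),tri((470,92),(327,25)))
def box(ctr,yaw,l,w,z):
    M=np.array([[l,w],[l,-w],[-l,-w],[-l,w]])/2; Q=R.from_euler('z',yaw).as_matrix()[:2,:2]
    return np.c_[(Q@M.T).T+ctr,np.full(4,z)]
q=proj(d,box((515,211.7),.048,44,12,98));print('clip scene crop',((q-[200,238])*5.95).round(0).tolist())
q=proj(d,box((594.1,-314.3),.055,90,50,65));print('imager',((q-[320,115])*7+[240,0]).round(0).tolist())
X=np.array([594.1,-314.3]);Q=R.from_euler('z',.055).as_matrix()[:2,:2]
g=[np.r_[X+Q@[-83,0],116],np.r_[X+Q@[-83,33],27],np.r_[X+Q@[-83-32.5,33],22]]
print('grip,ptr,mark',((proj(d,g)-[320,115])*7+[240,0]).round(0).tolist(),((proj(c,g)-[395,135])*5.4+[449,0]).round(0).tolist())
go((515,211.7,230),.048,((145.556,-530.375,242.29),np.arctan2(*r.as_matrix()[1::-1,0])))
E
```

```text
[[ 0.964  0.265 -0.   ]
 [ 0.265 -0.964  0.001]
 [ 0.    -0.001 -1.   ]]
mon (array([ 665., -285.,   91.]), np.float64(16.4)) (array([ 663., -272.,  369.]), np.float64(9.5))
clip scene crop [[28.0, 53.0], [54.0, 33.0], [135.0, 101.0], [109.0, 122.0]]
imager [[305.0, 116.0], [383.0, 58.0], [564.0, 153.0], [487.0, 214.0]]
grip,ptr,mark [[624.0, 121.0], [544.0, 342.0], [611.0, 391.0]] [[684.0, 346.0], [528.0, 357.0], [530.0, 431.0]]
turn [ 0.     -0.      0.2198] shift m [ 0.5526 -0.6179  0.0123] yaw 0.048
```

{"api": "jog_arm", "payload": {
  "series": [
    [[0,0,0.22,0.184,-0.206,0,135],[0,0,0.22,0.184,-0.206,0,135],[0,0,0.22,0.184,-0.206,0,135],[0,0,0.22,0.184,-0.206,0,135],[0,0,0.22,0.184,-0.206,0,135],[0,0,0.22,0.184,-0.206,0,135],[0,0,0.22,0.184,-0.206,0,135],[0,0,0.22,0.184,-0.206,0,135]]
  ],
  "grip_force": 40
}}

```text
clock: 0.77
tcp_pos: [269.5, -279.4, 242.2]
tool_rot: [-3.139, -0.08, 0.0]
contact_force: [-0.9, 0.2, -0.2]
width: 0.468
gripper_force: 0.0
```

Run:
```python
from h import *
p,r,s=cur();print(p.round(1),r.as_matrix().round(3)[0],s['width'],s['q'].round(2),s['clock']);go((515,211.7,230),.048)
```

```text
[ 269.5 -279.4  242.2] [ 0.999  0.051 -0.   ] 0.46795314377744035 [-0.92  0.05  2.03  0.    1.06  0.6 ] 0.7667
turn [-0.0012  0.      0.0029] shift m [ 0.2702 -0.478   0.0127] yaw 0.048
```

{"api": "jog_arm", "payload": {
  "series": [
    [[0,0,0,0.135,-0.239,0,135],[0,0,0,0.135,-0.239,0,135],[0,0,0,0.135,-0.239,0,135],[0,0,0,0.135,-0.239,0,135],[0,0,0,0.135,-0.239,0,135],[0,0,0,0.135,-0.239,0,135],[0,0,0,0.135,-0.239,0,135],[0,0,0,0.135,-0.239,0,135]]
  ]
}}

```text
clock: 1.43
tcp_pos: [393.3, -35.1, 242.2]
tool_rot: [-3.14, -0.081, -0.001]
contact_force: [-0.0, 0.1, -0.6]
width: 0.468
gripper_force: 0.0
```

{"api": "jog_arm", "payload": {
  "series": [
    [[0,0,0,0.135,-0.239,0,135],[0,0,0,0.135,-0.239,0,135],[0,0,0,0.135,-0.239,0,135],[0,0,0,0.135,-0.239,0,135],[0,0,0,0.135,-0.239,0,135],[0,0,0,0.135,-0.239,0,135],[0,0,0,0.135,-0.239,0,135],[0,0,0,0.135,-0.239,0,135]]
  ]
}}

```text
clock: 2.1
tcp_pos: [517.0, 209.9, 241.6]
tool_rot: [-3.14, -0.079, -0.0]
contact_force: [-0.1, 0.2, 0.2]
width: 0.47
gripper_force: 0.0
```

Run:
```python
from h import *
p,r,s=cur();print(p.round(1),r.as_matrix().round(3)[0],s['q'].round(2),s['clock'])
go((515,211.7,150),.048)
c=snap('wrist','w1.png');print(c['intrinsics'],ray(c,280,210))
```

```text
[517.  209.9 241.6] [0.999 0.05  0.   ] [0.3  0.37 1.63 0.   1.14 1.82] 2.1
turn [-0.0005 -0.0002  0.0022] shift m [-0.0019 -0.0019  0.0916] yaw 0.048
[[325.1922621    0.         281.90943283]
 [  0.         325.1922621  212.95714639]
 [  0.           0.           1.        ]] (array([585.78980532, 213.15312167, 373.18086141]), array([-0.26256559, -0.0078319 , -0.96494308]))
```

View pics/w1.png

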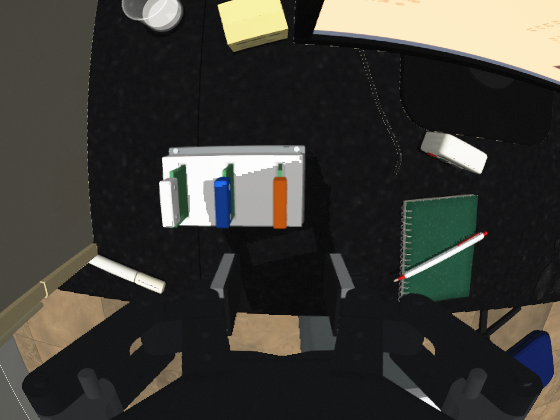

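```bash
cat >> h.py <<'E'
def wat(c,u,v,z):
    K=c['intrinsics'];x=np.array([u-K[0,2],v-K[1,2]])/K[0,0];t=np.hypot(*x)
    Rm=cv2.Rodrigues(np.array(c['rvec'],float))[0];o=-Rm.T@np.array(c['tvec']).ravel()
    d=Rm.T@np.r_[x/t*np.sin(t),np.cos(t)]; return (o+d*(z-o[2])/d[2]).round(1)
def wproj(c,P):
    Rm=cv2.Rodrigues(np.array(c['rvec'],float))[0];q=Rm@np.array(P,float)+np.array(c['tvec']).ravel()
    t=np.arctan2(np.hypot(q[0],q[1]),q[2]);return (q[:2]/np.hypot(q[0],q[1])*t*c['intrinsics'][0,0]+c['intrinsics'][:2,2]).round(1)
E
python3 - <<'E'
from h import *
c=dict(np.load('pics/w1.npz'))
h=cv2.cvtColor(c['pixels'],cv2.COLOR_RGB2HSV);m=((h[:,:,0]<16)&(h[:,:,1]>180)&(h[:,:,2]>110)).astype(np.uint8);m[:150]=0;m[240:]=0;m[:,:255]=0;m[:,310:]=0
for y in range(174,232,4):
    x=np.flatnonzero(m[y]);print(y,x[[0,-1]] if len(x) else None,c['pixels'][y,280])
for u,v in((274,227),(286.5,227)):print(wat(c,u,v,98))
for dx in(22,-22):
  for z in(98,76):print(dx,z,wproj(c,(515+dx,211.7+dx*.048,z)))
E
```

```text
174 None [ 93 176 116]
178 [275 285] [147  65  14]
182 [274 285] [186  84  16]
186 [274 285] [188  85  16]
190 [274 285] [189  85  17]
194 [274 285] [188  85  15]
198 [274 285] [189  87  18]
202 [274 285] [188  84  16]
206 [274 285] [187  83  14]
210 [274 285] [188  86  16]
214 [274 285] [186  84  16]
218 [274 285] [187  83  16]
222 [274 285] [186  83  14]
226 [273 285] [189  85  17]
230 None [13 13 12]
[495.  215.5  98. ]
[495.5 204.4  98. ]
22 98 [279.3 180.6]
22 76 [279.5 176.5]
-22 98 [279.3 229.4]
-22 76 [279.5 222. ]
```

{"api": "jog_arm", "payload": {
  "series": [
    [[0,0,0.002,-0.001,-0.0015,0.02,135],[0,0,0.002,-0.001,-0.0015,0.05,135],[0,0,0.002,-0.001,-0.0015,0.08,135],[0,0,0.002,-0.001,-0.0015,0.105,135],[0,0,0.002,-0.001,-0.0015,0.125,135],[0,0,0.002,-0.001,-0.0015,0.145,135],[0,0,0.002,-0.001,-0.0015,0.163,135],[0,0,0.002,-0.001,-0.0015,0.163,135]]
  ]
}}

```text
clock: 2.82
tcp_pos: [512.5, 206.5, 76.3]
tool_rot: [3.139, 0.07, -0.009]
contact_force: [-0.1, -0.0, -0.6]
width: 0.473
gripper_force: 0.0
```

{"api": "jog_arm", "payload": {
  "series": [
    [[0,0,0,0,0,0,200],[0,0,0,0,0,0,255],[0,0,0,0,0,0,255],[0,0,0,0,0,0,255],[0,0,0,0,0,0,255],[0,0,0,0,0,0,255],[0,0,0,0,0,0,255],[0,0,0,0,0,0,255]]
  ]
}}

```text
clock: 3.48
tcp_pos: [514.9, 209.3, 80.6]
tool_rot: [-3.139, -0.072, -0.003]
contact_force: [-0.8, 4.7, 2.7]
width: 0.132
gripper_force: 39.4
```

{"api": "jog_arm", "payload": {
  "series": [
    [[0,0,0,0,-0.001,-0.01,255],[0,0,0,0,-0.001,-0.025,255],[0,0,0,0,-0.001,-0.045,255],[0,0,0,0,-0.001,-0.065,255],[0,0,0,0,-0.001,-0.09,255],[0,0,0,0,-0.001,-0.115,255],[0,0,0,0,-0.001,-0.135,255],[0,0,0,0,-0.001,-0.14,255]]
  ],
  "grip_force": 50
}}

```text
clock: 4.15
tcp_pos: [515.4, 209.8, 223.6]
tool_rot: [-3.14, -0.072, -0.009]
contact_force: [0.4, 0.8, -0.2]
width: 0.128
gripper_force: 48.6
```

Run:
```python
from h import *
p,r,s=cur();print(p.round(1),r.as_matrix().round(3)[:,0],s['width'],s['gripper_force'],s['clock'])
go((593.5,-314.3,220),.055)
c=snap('wrist','w2.png')
```

```text
[515.4 209.8 223.6] [0.999 0.046 0.006] 0.12772794604460663 48.60159516334534 4.15
turn [-0.001  -0.0058 -0.0092] shift m [0.0539 0.5272 0.0034] yaw 0.055
```

View pics/w2.png

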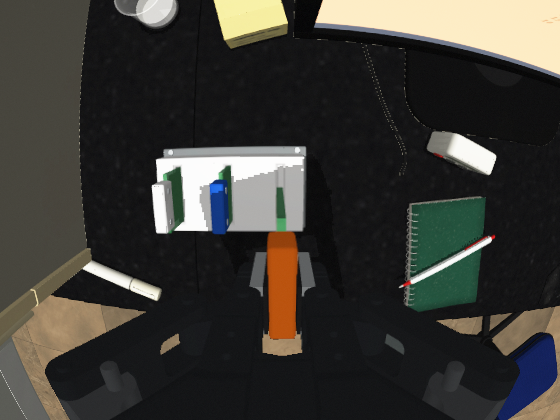

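Run:
```python
from h import *
c=dict(np.load('pics/w2.npz'));p,r,s=cur()
for u,v in((269,233),(296,233),(270,338),(297,337)):print(wat(c,u,v,241.)-p.round(1))
for dx in(22,-22):print(wproj(c,p+[dx,dx*.046,17.4]))
```

```text
[28.8  5.9 18.4]
[29.2 -4.1 18.4]
[-19.7   4.   18.4]
[-18.6  -7.6  18.4]
[281.3 249.4]
[281.4 341.2]
```

{"api": "jog_arm", "payload": {
  "series": [
    [[0,-0.003,0,0.005,0.01,0,255],[0,-0.006,-0.004,0.008,0.04,0,255],[0,-0.006,-0.009,0.01,0.075,0,255],[0,-0.006,-0.009,0.01,0.11,0,255],[0,-0.006,-0.009,0.01,0.145,0,255],[0,-0.006,-0.009,0.01,0.18,0,255],[0,-0.006,-0.009,0.01,0.215,0,255],[0,-0.006,-0.009,0.01,0.25,0,255]]
  ]
}}

```text
clock: 4.87
tcp_pos: [534.8, -42.0, 217.8]
tool_rot: [-3.14, -0.086, 0.014]
contact_force: [0.3, 1.1, -1.5]
width: 0.132
gripper_force: 48.7
```

{"api": "jog_arm", "payload": {
  "series": [
    [[0,0,0,0.005,0.035,0,255],[0,0,0,0.01,0.07,0,255],[0,0,0,0.016,0.105,0,255],[0,0,0,0.022,0.14,0,255],[0,0,0,0.027,0.175,0,255],[0,0,0,0.033,0.21,0,255],[0,0,0,0.038,0.235,0,255],[0,0,0,0.04,0.25,0,255]]
  ]
}}

```text
clock: 5.53
tcp_pos: [588.5, -290.5, 216.8]
tool_rot: [-3.14, -0.083, 0.013]
contact_force: [0.1, 1.0, -0.7]
width: 0.132
gripper_force: 48.7
```

Run:
```python
from h import *
p,r,s=cur();print(p.round(1),r.as_matrix().round(3)[:,0],s['width'],s['gripper_force'],s['clock'],s['q'].round(2))
c=snap('wrist','w3.png')
c['pixels'];i=cv2.imread('pics/w3.png');cv2.imwrite('pics/w3c.png',cv2.resize(i[90:350,130:430],(692,600),interpolation=cv2.INTER_CUBIC))
p,r,s=cur();print(p.round(1))
go((593.5,-314.3,200),.055)
```

```text
[ 588.5 -290.5  216.8] [ 0.999  0.053 -0.008] 0.1315217744079912 48.722203373909 5.5333 [-0.53  0.57  1.37 -0.    1.2   0.99]
[ 588.5 -291.9  216.7]
turn [-0.0003  0.0084 -0.003 ] shift m [0.004  0.0227 0.0166] yaw 0.055
```

View pics/w3c.png

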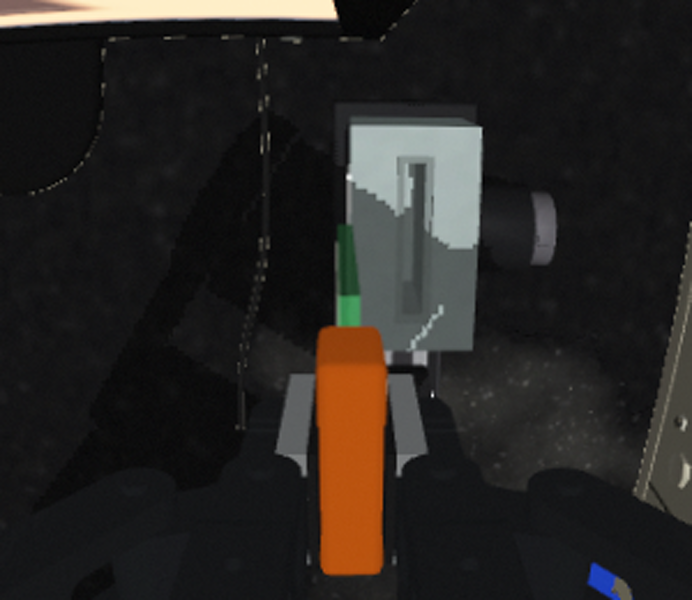

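Run:
```python
from h import *
c=dict(np.load('pics/w3.npz'));p,r,s=cur()
f=lambda x,y,z:wat(c,130+(x+.5)/2.307-.5,90+(y+.5)/2.307-.5,z)
for n,q,z in(('clip',[(319,366),(386,366),(382,574),(321,574)],p[2]+17.4),('house',[(350,126),(482,127),(473,351)],65),('slot',[(398,156),(433,156),(425,315),(400,315)],65)):
    P=np.array([f(*a,z) for a in q]);print(n,P[:,:2].tolist(),P.mean(0),(P[0]+P[-1]-P[1]-P[2])/2 if len(P)==4 else (P[0]+P[2])/2)
print('tcp',p)
```

```text
clip [[611.1, -284.3], [611.7, -295.3], [568.7, -297.6], [568.1, -286.1]] [ 589.9   -290.825  234.1  ] [-0.6  11.25  0.  ]
house [[637.9, -287.8], [640.7, -337.7], [550.4, -342.6]] [ 609.66666667 -322.7          65.        ] [ 594.15 -315.2    65.  ]
slot [[627.5, -306.5], [628.3, -319.8], [564.9, -321.5], [564.4, -311.5]] [ 596.275 -314.825   65.   ] [-0.65 11.65  0.  ]
tcp [ 588.46189014 -291.86401902  216.65757708]
```

{"api": "jog_arm", "payload": {
  "series": [
    [[0,0.004,0,0.003,0.01,0.01,255],[0,0.008,0,0.004,0.018,0.025,255],[0,0.008,0,0.004,0.0225,0.04,255],[0,0.008,0,0.004,0.0225,0.05,255],[0,0.008,0,0.004,0.0225,0.055,255],[0,0.008,0,0.004,0.0225,0.055,255],[0,0.008,0,0.004,0.0225,0.055,255],[0,0.008,0,0.004,0.0225,0.055,255]]
  ]
}}

```text
clock: 6.25
tcp_pos: [594.6, -309.0, 164.8]
tool_rot: [3.14, 0.087, 0.005]
contact_force: [0.4, -0.9, -0.5]
width: 0.13
gripper_force: 48.7
```

Run:
```python
from h import *
p,r,s=cur();print(p.round(1),r.as_matrix().round(3)[:,0],s['width'],s['contact_force'],s['clock'])
c=snap('wrist','w4.png')
go((593.3,-314.6,140),.055)
i=cv2.imread('pics/w4.png');cv2.imwrite('pics/w4c.png',cv2.resize(i[110:350,180:380],(500,600),interpolation=cv2.INTER_CUBIC))
d=snap('scene','s4.png');j=cv2.imread('pics/s4.png');
```

```text
[ 594.6 -309.   164.8] [0.998 0.055 0.003] 0.13040891107708677 [ 0.44514446 -0.86098522 -0.49920851] 6.25
turn [ 0.0008 -0.0032  0.0002] shift m [-0.0017  0.0054  0.025 ] yaw 0.055
```

View pics/w4c.png

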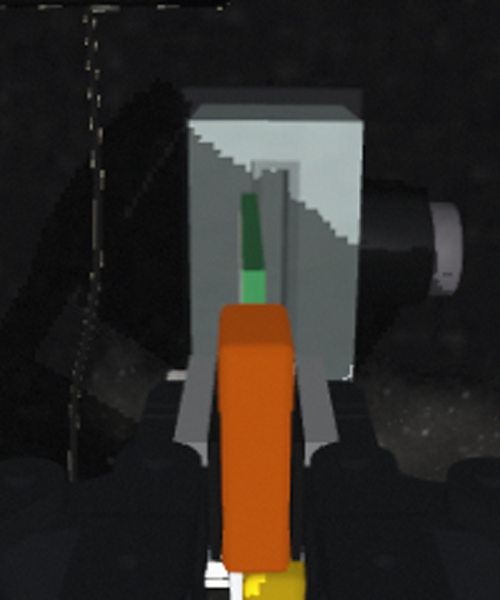

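{"api": "jog_arm", "payload": {
  "series": [
    [[0,0,0,-0.001,0.003,0.004,255],[0,0,0,-0.0015,0.0055,0.009,255],[0,0,0,-0.0015,0.0055,0.014,255],[0,0,0,-0.0015,0.0055,0.014,255],[0,0,0,-0.0015,0.0055,0.014,255],[0,0,0,-0.0015,0.0055,0.014,255]]
  ]
}}

```text
clock: 6.85
tcp_pos: [593.1, -314.8, 150.0]
tool_rot: [-3.14, -0.086, -0.003]
contact_force: [0.5, -0.6, -0.9]
width: 0.134
gripper_force: 48.7
```

Run:
```python
from h import *
p,r,s=cur();print(p.round(1),r.as_matrix().round(3)[:,0],s['width'],s['contact_force'],s['clock'])
c=snap('wrist','w5.png');c=snap('scene','s5.png');c=snap('top','t5.png')
p,r,s=cur();print(p.round(1))
go((593.3,-314.6,140),.055)
o=np.zeros((600,800,3),np.uint8)
i=cv2.imread('pics/w5.png');o[:,:440]=cv2.resize(i[130:280,220:330],(440,600),interpolation=cv2.INTER_CUBIC)
i=cv2.imread('pics/s5.png');o[:300,442:800]=cv2.resize(i[100:160,320:391],(358,300),interpolation=cv2.INTER_CUBIC)
cv2.imwrite('pics/c5.png',o)
```

```text
[ 593.1 -314.8  150. ] [0.998 0.055 0.002] 0.1344675997463205 [ 0.49952603 -0.62795025 -0.9051755 ] 6.85
[ 593.1 -314.8  150.3]
turn [ 0.0002 -0.0023 -0.0002] shift m [ 0.0001 -0.0002  0.0103] yaw 0.055
```

View pics/c5.png

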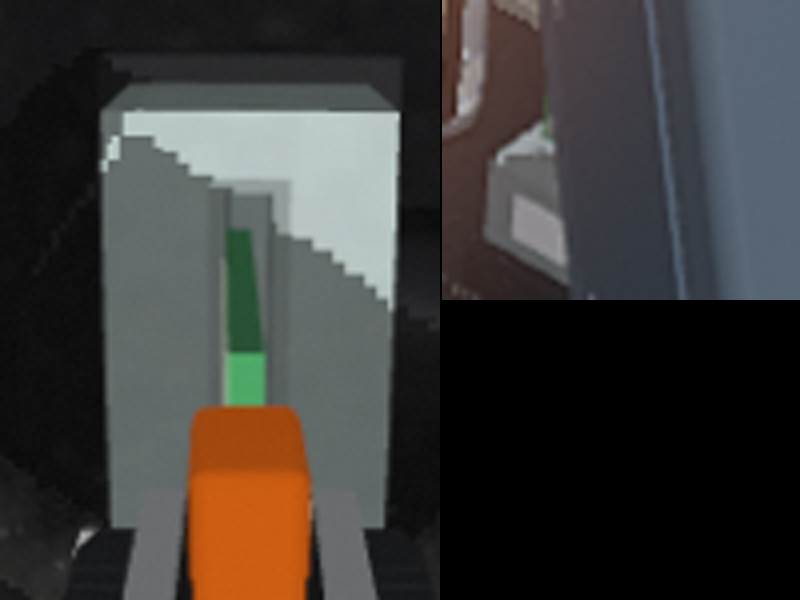

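Run:
```python
from h import *
c=dict(np.load('pics/w5.npz'))
f=lambda x,y,z:wat(c,220+(x+.5)/4-.5,130+(y+.5)/4-.5,z)
print('plate bottom front',f(226,230,77.5),f(250,230,77.5),'slot',f(232,195,62),f(272,195,62),f(210,180,65),f(291,180,65),'house',f(102,111,65),f(400,111,65),'clip',f(190,472,167.5),f(310,472,167.5))
```

```text
plate bottom front [ 621.4 -309.8   77.5] [ 621.6 -313.7   77.5] slot [ 624.5 -310.5   62. ] [ 624.9 -317.3   62. ] [ 627.4 -306.6   65. ] [ 628.1 -320.2   65. ] house [ 638.2 -288.    65. ] [ 641.  -337.8   65. ] clip [ 615.8 -308.2  167.5] [ 616.4 -319.5  167.5]
```

{"api": "jog_arm", "payload": {
  "series": [
    [[-0.006,0,0,0.0007,0.0005,0,255],[-0.012,0,0,0.0007,0.0005,0.003,255],[-0.012,0,0,0.0007,0.0005,0.006,255],[-0.012,0,0,0.0007,0.0005,0.01,255],[-0.012,0,0,0.0007,0.0005,0.014,255],[-0.012,0,0,0.0007,0.0005,0.018,255],[-0.012,0,0,0.0007,0.0005,0.022,255],[-0.012,0,0,0.0007,0.0005,0.025,255]]
  ]
}}

```text
clock: 7.67
tcp_pos: [593.6, -315.2, 124.3]
tool_rot: [3.129, 0.086, 0.003]
contact_force: [0.3, 0.2, -0.7]
width: 0.131
gripper_force: 48.7
```

{"api": "jog_arm", "payload": {
  "series": [
    [[0,0,0,0,0,0.005,255],[0,0,0,0,0,0.01,255],[0,0,0,0,0,0.015,255],[0,0,0,0,0,0.02,255],[0,0,0,0,0,0.025,255],[0,0,0,0,0,0.03,255],[0,0,0,0,0,0.033,255],[0,0,0,0,0,0.035,255]]
  ]
}}

```text
clock: 8.33
tcp_pos: [593.8, -315.6, 89.4]
tool_rot: [3.129, 0.086, 0.003]
contact_force: [0.2, -0.1, -0.6]
width: 0.132
gripper_force: 48.7
```

{"api": "jog_arm", "payload": {
  "series": [
    [[0,0,0,0,0,0.0015,255],[0,0,0,0,0,0.003,255],[0,0,0,0,0,0.004,255],[0,0,0,0,0,0.005,255],[0,0,0,0,0,0.006,255],[0,0,0,0,0,0.006,255]]
  ]
}}

```text
clock: 8.83
tcp_pos: [594.1, -315.9, 84.7]
tool_rot: [3.128, 0.086, 0.004]
contact_force: [-1.4, 0.8, 4.3]
width: 0.129
gripper_force: 49.6
```

{"api": "jog_arm", "payload": {
  "series": [
    [[0,0,0,0,0,-0.001,200],[0,0,0,0,0,-0.001,135],[0,0,0,0,0,-0.001,135],[0,0,0,0,0,-0.001,135],[0,0,0,0,0,-0.001,135],[0,0,0,0,0,-0.001,135],[0,0,0,0,0,-0.001,135]]
  ]
}}

```text
clock: 9.42
tcp_pos: [593.9, -315.7, 85.0]
tool_rot: [3.129, 0.086, 0.004]
contact_force: [0.2, -0.1, 0.7]
width: 0.47
gripper_force: 0.0
```

{"api": "jog_arm", "payload": {
  "series": [
    [[0,0,0,0,0,-0.008,135],[0.012,0,0,0,0,-0.02,135],[0.012,0,0,0,0,-0.035,135],[0.012,0,0,0,0,-0.05,135],[0.012,0,0,0,0,-0.065,135],[0.012,0,0,0,0,-0.08,135],[0.012,0,0,0,0,-0.08,135],[0.012,0,0,0,0,-0.08,135]]
  ]
}}

```text
clock: 10.08
tcp_pos: [593.9, -314.9, 165.8]
tool_rot: [3.14, 0.086, 0.005]
contact_force: [-0.4, -0.9, -0.5]
width: 0.474
gripper_force: 0.0
```

Run:
```python
from h import *
p,r,s=cur();print(p.round(1),r.as_matrix().round(3)[:,0],s['width'],s['contact_force'],s['clock'])
c=snap('wrist','w6.png');
go((511.2,-319.2,160),.055)
i=cv2.imread('pics/w6.png');cv2.imwrite('pics/w6c.png',cv2.resize(i[130:420,180:400],(455,600),interpolation=cv2.INTER_CUBIC))
for P in([594.3,-314.8,102],[594.3+22,-313.6,102],[616.3,-319.6,102],[616.9,-307.6,102],[511.2,-319.2,116]):print(((wproj(c,P)-[180,130])*2.068).round())
```

```text
[ 593.9 -314.9  165.8] [0.998 0.055 0.003] 0.474010077544215 [-0.39825422 -0.8769024  -0.49729206] 10.0833
turn [-0.0001 -0.0019 -0.0002] shift m [-0.0824 -0.      0.0046] yaw 0.055
[209. 214.]
[209. 144.]
[229. 145.]
[189. 141.]
[209. 456.]
```

View pics/w6c.png

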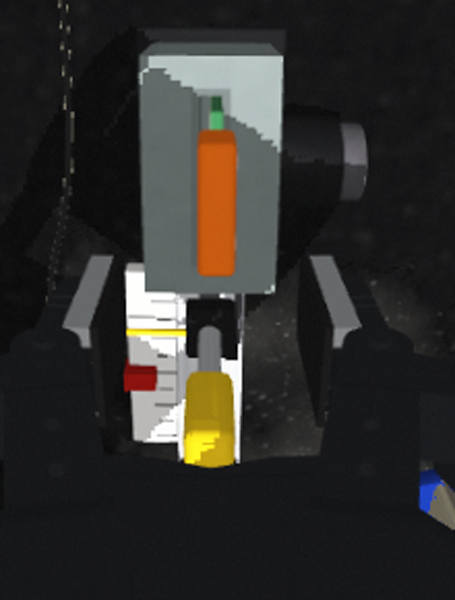

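```bash
cat >> h.py <<'E'
def gap(f):
    c=dict(np.load(f)); im=c['pixels'];h=cv2.cvtColor(im,cv2.COLOR_RGB2HSV).astype(int)
    return c,h
E
python3 - <<'E'
from h import *
c,h=gap('pics/w6.npz')
H,S,V=h[...,0],h[...,1],h[...,2]
m=((H<8)|(H>172))&(S>150)&(V>60);m[:290]=0;m[340:]=0;m[:,:235]=0;m[:,260:]=0
ys,xs=np.nonzero(m);print('red',xs.min(),xs.max(),ys.min(),ys.max(),len(xs))
print('red V rows',[(y,V[y,248],S[y,248],H[y,248]) for y in range(303,324)])
m=(abs(H-28)<7)&(S>120)&(V>90);m[:280]=0;m[300:]=0;m[:,:240]=0;m[:,272:]=0
ys,xs=np.nonzero(m);print('yel',xs.min(),xs.max(),ys.min(),ys.max())
f=lambda x,y,z:wat(c,180+(x+.5)/2.068-.5,130+(y+.5)/2.068-.5,z)
a=f(155,333,27);b0=f(141,366,22);b1=f(141,390,10);print(a,b0,f(141,377,22))
u=np.array([.9985,.055]);print('axis coords',(a[:2]-[594.3,-314.8])@u,(b0[:2]-[594.3,-314.8])@u,(f(141,377,22)[:2]-[594.3,-314.8])@u)
print('gripfront',f(209,430,116))
E
```

```text
red 240 255 303 319 191
red V rows [(303, np.int64(186), np.int64(4), np.int64(20)), (304, np.int64(187), np.int64(4), np.int64(20)), (305, np.int64(186), np.int64(3), np.int64(15)), (306, np.int64(152), np.int64(44), np.int64(1)), (307, np.int64(109), np.int64(220), np.int64(0)), (308, np.int64(109), np.int64(225), np.int64(1)), (309, np.int64(110), np.int64(223), np.int64(1)), (310, np.int64(110), np.int64(227), np.int64(1)), (311, np.int64(142), np.int64(224), np.int64(1)), (312, np.int64(142), np.int64(228), np.int64(1)), (313, np.int64(139), np.int64(231), np.int64(1)), (314, np.int64(139), np.int64(231), np.int64(1)), (315, np.int64(139), np.int64(231), np.int64(1)), (316, np.int64(139), np.int64(229), np.int64(1)), (317, np.int64(140), np.int64(226), np.int64(1)), (318, np.int64(148), np.int64(177), np.int64(1)), (319, np.int64(183), np.int64(13), np.int64(10)), (320, np.int64(187), np.int64(4), np.int64(20)), (321, np.int64(185), np.int64(3), np.int64(15)), (322, np.int64(186), np.int64(4), np.int64(30)), (323, np.int64(186), np.int64(4), np.int64(20))]
yel 241 269 289 291
[ 509.3 -294.2   27. ] [ 487.6 -287.5   22. ] [ 481.2 -287.6   22. ]
axis coords -83.73949999999995 -105.03844999999993 -111.43434999999998
gripfront [ 522.9 -318.4  116. ]
```

{"api": "jog_arm", "payload": {
  "series": [
    [[0,0,0,-0.02,0,0,135],[0,0,0,-0.04,0,0,135],[0,0,0,-0.06,0,0,135],[0,0,0,-0.078,0,0,135],[0,0,0,-0.0825,0,0,135],[0,0,0,-0.0825,0,0,135],[0,0,0,-0.0825,0,0,135],[0,0,0,-0.0825,0,0,135]]
  ],
  "grip_force": 80
}}

```text
clock: 10.8
tcp_pos: [512.1, -319.2, 164.6]
tool_rot: [-3.14, -0.087, -0.003]
contact_force: [0.7, -0.3, 1.0]
width: 0.472
gripper_force: 0.0
```

Run:
```python
from h import *
p,r,s=cur();print(p.round(1),s['q'].round(2));go((511.2,-319.2,88),.055)
c=snap('wrist','w7.png');h=cv2.cvtColor(c['pixels'],cv2.COLOR_RGB2HSV).astype(int);H,S,V=h[...,0],h[...,1],h[...,2]
m=((abs(H-27)<7)&(S>130)&(V>70)).astype(np.uint8)
n,l,st,ce=cv2.connectedComponentsWithStats(m)
for i in range(1,n):
    if st[i,4]>15:print('yel',st[i],ce[i])
m=((((H<8)|(H>172))&(S>150)&(V>60))).astype(np.uint8);n,l,st,ce=cv2.connectedComponentsWithStats(m)
for i in range(1,n):
    if st[i,4]>15:print('red',st[i],ce[i])
print(wproj(c,(511.2,-319.2,116)))
```

```text
[ 512.1 -319.2  164.6] [-0.64  0.53  1.58  0.    1.03  0.88]
turn [-0.0001 -0.0021  0.0001] shift m [-0.0011 -0.0001  0.0766] yaw 0.055
yel [ 276   65   19   73 1326] [285.14102564 100.92911011]
yel [236 204  34   4 107] [253.10280374 205.86915888]
yel [ 267  211   29   44 1186] [281.08853288 232.83305228]
red [ 42 226   6   6  23] [ 44.65217391 228.60869565]
red [235 229  18  16 222] [243.12612613 237.26576577]
[281.3 243.9]
```

```bash
cat >> h.py <<'E'
def meas(c,r0,r1,X=np.array([594.3,-314.8])):
    h=cv2.cvtColor(c['pixels'],cv2.COLOR_RGB2HSV).astype(int)
    print([(y,h[y,243,2],h[y,243,1]) for y in range(r0,r1)])
    return
E
python3 - <<'E'
from h import *
u=np.array([.9985,.055]);X=np.array([594.3,-314.8])
ax=lambda P:round(float((P[:2]-X)@u),1)
c=dict(np.load('pics/w6.npz'));print('w6 ptr',ax(wat(c,255,290,27)),'mark edges',[ax(wat(c,247,y,22)) for y in(310.5,318.4)])
c=dict(np.load('pics/w7.npz'));h=cv2.cvtColor(c['pixels'],cv2.COLOR_RGB2HSV)
print([(y,int(h[y,243,2]),int(h[y,243,1])) for y in range(226,248)])
for y in(228.5,232.5,236.5,240.5,244.5):print(y,ax(wat(c,243,y,22)))
print('ptr',ax(wat(c,253,205.9,27)))
E
```

```text
w6 ptr -83.0 mark edges [-109.6, -119.3]
[(226, 244, 1), (227, 244, 1), (228, 244, 1), (229, 244, 1), (230, 230, 33), (231, 184, 139), (232, 165, 218), (233, 171, 222), (234, 198, 219), (235, 207, 221), (236, 207, 223), (237, 207, 222), (238, 207, 222), (239, 207, 222), (240, 205, 224), (241, 205, 224), (242, 205, 223), (243, 211, 168), (244, 239, 7), (245, 243, 1), (246, 243, 0), (247, 243, 0)]
228.5 -104.9
232.5 -108.7
236.5 -112.5
240.5 -116.4
244.5 -120.2
ptr -82.8
```

{"api": "jog_arm", "payload": {
  "series": [
    [[0,0,0,-0.001,0,0.015,135],[0,0,0,-0.001,0,0.03,135],[0,0,0,-0.001,0,0.045,135],[0,0,0,-0.001,0,0.06,135],[0,0,0,-0.001,0,0.07,135],[0,0,0,-0.001,0,0.076,135],[0,0,0,-0.001,0,0.076,135],[0,0,0,-0.001,0,0.076,135]]
  ]
}}

```text
clock: 11.52
tcp_pos: [510.8, -319.4, 89.1]
tool_rot: [3.14, 0.086, 0.003]
contact_force: [-0.3, -0.8, 0.2]
width: 0.47
gripper_force: 0.0
```

{"api": "jog_arm", "payload": {
  "series": [
    [[0,0,0,0,0,0,180],[0,0,0,0,0,0,255],[0,0,0,0,0,0,255],[0,0,0,0,0,0,255],[0,0,0,0,0,0,255],[0,0,0,0,0,0,255]]
  ]
}}

```text
clock: 12.02
tcp_pos: [510.8, -318.8, 89.9]
tool_rot: [-3.14, -0.086, -0.005]
contact_force: [-0.1, 5.7, 5.4]
width: 0.201
gripper_force: 78.2
```

{"api": "jog_arm", "payload": {
  "series": [
    [[0,0,0,-0.003,-0.0005,0,255],[0,0,0,-0.008,-0.0005,0,255],[0,0,0,-0.013,-0.0005,0,255],[0,0,0,-0.018,-0.0005,0,255],[0,0,0,-0.023,-0.0005,0,255],[0,0,0,-0.028,-0.0005,0,255],[0,0,0,-0.0315,-0.0005,0,255],[0,0,0,-0.032,-0.0005,0,255]]
  ]
}}

```text
clock: 12.68
tcp_pos: [479.5, -320.4, 89.9]
tool_rot: [3.14, 0.085, 0.008]
contact_force: [7.5, 5.5, 0.8]
width: 0.198
gripper_force: 78.4
```

{"api": "jog_arm", "payload": {
  "series": [
    [[0,0,0,0,0,0,255],[0,0,0,0,0,0,255],[0,0,0,0,0,0,255]]
  ]
}}

```text
clock: 12.93
tcp_pos: [479.9, -320.3, 89.9]
tool_rot: [3.14, 0.085, 0.008]
contact_force: [7.5, 5.2, 1.3]
width: 0.197
gripper_force: 78.4
```

Run:
```python
from h import *
u=np.array([.9985,.055]);X=np.array([594.3,-314.8])
p,r,s=cur();print(p.round(1),s['contact_force'].round(1),s['gripper_force'],s['width'],s['clock'])
c=snap('wrist','w8.png');h=cv2.cvtColor(c['pixels'],cv2.COLOR_RGB2HSV).astype(int);H,S,V=h[...,0],h[...,1],h[...,2]
for nm,m in(('yel',(abs(H-27)<8)&(S>100)&(V>60)),('red',((H<9)|(H>172))&(S>130)&(V>50))):
    n,l,st,ce=cv2.connectedComponentsWithStats(m.astype(np.uint8))
    for i in range(1,n):
        if st[i,4]>12:print(nm,st[i],ce[i].round(1),[round(float((wat(c,*ce[i],z)[:2]-X)@u),1) for z in(22,27)])
a=wproj(c,np.r_[X-u*114.4+33*np.array([-.055,.9985]),22]).round();print('pred marker',a)
y0,x0=int(a[1]),int(a[0]);
for y in range(y0-14,y0+14,1):print(y,''.join('R' if(H[y,x]<9 or H[y,x]>172) and S[y,x]>130 else 'Y' if abs(H[y,x]-27)<8 and S[y,x]>100 else '.' if V[y,x]>120 else '#' for x in range(x0-16,x0+28)))
```

```text
[ 479.9 -320.3   89.9] [7.5 5.2 1.3] 78.43277335166931 0.19739511789484349 12.9333
yel [ 274    0   30   58 1679] [288.9  29.1] [14.5, 13.0]
yel [222 231  44   6 197] [242.4 233.3] [-115.3, -113.7]
yel [ 259  249   46   76 3159] [281.8 287.7] [-155.5, -152.7]
red [218 218  25  22 311] [228.7 228.5] [-112.1, -110.5]
pred marker [232. 232.]
218 ######R.....................................
219 #####RR.....................................
220 #####RRR....................................
221 ####RRRR....................................
222 ####RRRRRRRRRRRRRRRRRRRRRRR.................
223 ###RRRRRRRRRRRRRRRRRRRRRRRR.................
224 ##RRRRRRRRRRRRRRRRRRRRRRRRR.................
225 ##RRRRRRRRRRRRRRRRRRRRRRRRR.................
226 ##RRRRRRRRRRRRRRRRRRRRRRRRR.................
227 ##RRRRRRRRRRRRRRRRRRRRRRRRR.................
228 ##RRRRRRRRRRRRRRRRRRRRRRRRR.................
229 ##RRRRRRRRRRRRRRRRRRRRRRRRR.................
230 ##RRRRRRRRRRRRRRRRRRRRRRRRR.................
231 ##RRRR.YYYYYYYYYYYYYYYYYYYYY................
232 ##RRRRYYYYYYYYYYYYYYYYYYYYYYYYYYYYYYYYYYYYYY
233 ##RRRRYYYYYYYYYYYYYYYYYYYYYYYYYYYYYYYYYYYYYY
234 ##RRRRYYYYYYYYYYYYYYYYYYYYYYYYYYYYYYYYYYYYYY
235 ##RRRRYYYYYYYYYYYYYYYYYYYYYYYYYYYYYYYYYYYYYY
236 ##RRRRR.....................................
237 ##RRRRRRRRRRRRRRRRRRRRRRRR..................
238 ##RRRRRRRRRRRRRRRRRRRRRRRR..................
239 ##RRRRRR....................................
240 #########...................................
241 #########.....................##............
242 #########...................................
243 #########...................................
244 #########...................................
245 #########...................................
```

```bash
python3 -c "
from h import *
print(ticket.close_job())"
```

```text
the job is handed in; nothing more can be done
None
```

The orange-clip plate is in the imager slot and released, and the dark slide is held with its pointer about 1 mm from the red marker's centre. The job was handed in at about 13 s; no verdict was returned.

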